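# Show the labelled resin test plate to the bench camera

## Task

Three cast resin test plates stand in the wooden rack; the one with a small notch cut out of an upper corner is frosted for its label at the notched end, on the face that you see when the notch is at your top right. Pick that plate out by its plain end, fingers off the frosted end, and show it to the bench camera: label face up towards the lens and square to it, notched edge uppermost, the frosted end in the middle of the view about 15 cm in front of the lens. Finish while still holding it there in the air, steady, having touched neither the camera nor its stand and left the two plain plates, the modelling tool and the wooden block as they were.

Things in the scene. Friction and masses are not known exactly. Their poses are not given: they have to be found in the camera images.
- plate: labelled plate, clear cast resin, 8 mm (x) x 100 (y) x 50 (z), 50 g. Origin at the centre of that outline. Stands on a long edge in one rack groove, z from 12 to 62 mm over the bench. +x points out of the label face, +y to the notched end, +z to the notched edge. 15 mm long, 14 mm deep notch in the upper +y corner. The last 34 mm at +y are frosted pale on the +x face; the other 66 mm are plain
- label (a point): middle of the frosted label area, on the face of the labelled plate: at (4, 30, 0) mm in the plate's frame
- blank1: plain test plate, same resin and outline (8 x 100 x 50 mm) but with no notch and no frosting; origin at its centre, axes as for the labelled plate; stands in another groove of the rack
- blank2: second plain test plate, as blank1, in the remaining groove
- rack: pine rack fixed to the bench, 172 mm (x) by 100 (y), origin at the centre of its underside. Base board 12 mm thick with two rails 14 mm wide at y = -30 and +30 mm, tops 28 mm above the bench. Three grooves 9.5 mm wide, 16 mm deep, run along y at x = -66, 0, +66 mm; one plate in each, 34 mm of it above the rails
- camera: small black bench camera, body 40 x 74 x 46 mm behind a lens barrel of 42 mm diameter, carried by the stand. Origin at the centre of the lens front, 270 mm above the bench. +x points out of the lens along its line of sight: back over the bench roughly towards the robot, 45 degrees downward. +y is level; +z is up in the picture, 45 degrees above level
- stand: the camera's stand, fixed to the bench: round base 110 mm across and 16 mm high, origin at the centre of its underside; upright steel post 14 mm thick and 342 mm high. The lens is 50 mm to the -x side of the post
- modeller: loose clay modelling tool, wooden handle 110 mm long and 10 mm thick along x, thin steel ball tips at both ends (about 170 mm over all), lying on the bench; origin under the middle of the handle
- block: loose dark wooden block 60 x 45 x 55 mm, origin at the centre of its underside
Things that resemble listed ones, but are neither listed nor needed, are in the scene too. Leave any orange or yellow look-alike of the plate alone.

How it is judged (in metres and radians):
On the way:
1. the labelled plate is lifted clear of the rack in the fingers (height (world z) of plate above 0.075 m and contact force between the fingers and plate above 1 N and contact force between plate and rack below 0.05 N), for 0.2 s.
At the end, for the whole second after the job is handed in: Held still in the air by the fingers, label 110 to 190 mm before the lens and within 30 mm of its line of sight; label face up, square to the lens within 15 degrees; notched edge up, length level within 15 degrees; plain plates within 10 mm, tool and block within 15 mm of their starts (x of label in the frame of camera between 0.11 and 0.19 m and y of label in the frame of camera between -0.03 and 0.03 m and z of label in the frame of camera between -0.03 and 0.03 m and angle between the x axis of plate and the x axis of camera, either way round below 0.26 rad and angle between plate's own x axis and vertical below 1.15 rad and angle between the y axis of plate and the y axis of camera, either way round below 0.26 rad and angle between plate's own z axis and vertical below 1.15 rad and contact force between the fingers and plate above 1 N and height (world z) of plate above 0.08 m and contact force between plate and rack below 0.05 N and linear speed of plate below 0.02 m/s and angular speed of plate below 0.15 rad/s and distance of each of blank1, blank2 from where it was at the start of the episode below 0.01 m and distance of each of modeller, block from where it was at the start of the episode below 0.015 m); the arm keeps its last pose, push and grip.
It fails at once if the fingers press on the frosted end of the plate (contact force between the fingers and plate_c1 above 0.5 N or contact force between the fingers and plate_c2 above 0.5 N).
It fails at once if the camera or its stand is touched (contact force between anything else and stand above 0.5 N).
It fails at once if a plain plate is knocked or lifted (distance of any of blank1, blank2 from where it was at the start of the episode above 0.015 m).
It fails at once if the modelling tool or the block is pushed away (distance of any of modeller, block from where it was at the start of the episode above 0.02 m).
It also fails if it takes over 51 s, if anything falls off the work surface, if the arm or the gripper's body presses on something with over 40 N, if the wrist force passes 120 N, or if a joint passes its speed limit or range.

## Robot

A 7-joint arm with a two-finger parallel gripper is mounted at the origin on the work surface. World frame = base frame: x ahead of the robot, y to its left, z up, the work surface at z = 0. Lengths are in m, angles in degrees, forces in N, time in s.
With the tool pointing down it reaches from about 0.4 to 0.85 m from the base axis. Payload 4.5 kg.
Tool frame: the origin (TCP) lies midway between the tips of the shut fingers; the grasp point (between the pads) lies tcp_to_grasp behind it (tcp_to_grasp is the distance from the TCP to the grasp point, in m); z points along the fingers, y is the line along which they close (so a half turn about z gives the same grasp; the last joint's range is limited). The gripper opens to 85 mm and grips with 20 to 120 N. Pads are 22 mm wide; open, the fingers measure 114 mm over their backs; the gripper's body (76 mm by 85 mm) begins 54 mm behind the grasp point. The pads swing forward as they close: fully open they stand 13 mm farther back than shut.
Start: joints at [67.999, 39.483, -11.15, 89.685, 9.013, 51.709, -12.324], TCP at [0.254, -0.571, 0.231] pointing down, gripper open.
Joint ranges: [-172.22, 172.22], [-26.19, 119.32], [-84.43, 86.54], [7.71, 146.69], [-57.33, 237.33], [2.42, 119.75], [-152.13, 152.13]. Speed limits (degrees/s): [147.25, 147.25, 180, 180, 180, 180, 180].

## Interface

Orientations are given as [roll, pitch, yaw] about the fixed x, y, z axes, in that order (R = Rz(yaw) Ry(pitch) Rx(roll)).
In Python, from workcell import get_state, camera, camera_params, finish_job, tcp_to_grasp gives the robot as it stands.
- The arm moves only by the shell command python3 -m creep 'ROWS' [OPENING] [FORCE]. ROWS is text: rows parted by semicolons, each of 6 numbers parted by spaces: the shift along the tool's x, y, z scaled (see below), then the turn, a rotation vector about the tool's x, y, z scaled (see below). A call has 1 to 8 rows; each row is the pose to reach, as a shift and turn from the pose commanded when the call began, along the tool's axes at that moment; what a row does not reach only later rows make up. The controller multiplies each number of a shift by 0.25 m and each number of a turn by 90 degrees. A row lasts 1/8 s, in which the tool goes at most 62.5 mm and 10.7 degrees, less where a joint would pass 70% of its speed; a pose out of reach is approached as far as the arm can. A call with a number of a shift or a turn outside -1 to 1 is refused whole. A call with a gripper value outside its range is refused whole. OPENING is the closure, from -1 (fully open) to 1 (shut), so that 0 is half open, set as the call begins (- or left out, the last holds). The fingers move at their own pace and stop on an object; FORCE is the grip in N (left out, the last holds). Time passes only in rows, so rows that repeat a pose let the fingers close. It gives the time, the measured TCP pose, the force, the opening and the grip force at its end, in the units of the state.
- get_state(): the state, without advancing time (a new reading comes with each control period).
- camera(name): name is "side" or "top" or "wrist"; returns the picture (420x560x3 uint8, red, green, blue); there is no depth.
- camera_params(name): a dict with "fx", "fy", "cx", "cy" (pixels), "origin" and "orientation" of the camera in the world. Camera axes: x right, y down, z forward; pixel columns grow to the right and rows downward; lengths in m; the calibration is good to about 2 mm. A picture is of the moment at which its call begins: read the wrist's pose just before it. camera_params takes no time and is no camera call; for the wrist camera it gives the pose at the moment of the call.
- finish_job(): hands the job in; it is judged then, once.
The state is a dict: "t": time; "qpos": joint angles; "qvel": joint speeds; "effort": joint torques, N m; "tool_pos": TCP position; "eef_rot": TCP orientation; "wrist_force": force on the tool from outside, world axes, zero at the start; "moment": the same for the moment, N m; "opening": opening from 0.0 (shut) to 1.0 (fully open); "grip_force": force on a finger pad.
Only numpy, scipy, OpenCV 4.12 (cv2) and the standard library are available. Lean on these libraries where they do the work, as an engineer would, in place of code of your own. Each camera call takes 0.05 s, during which the arm holds its last target. There are 200 camera calls.

## Working session

There is one attempt and no reset: what is moved stays moved. The work goes in short steps, Python scripts to look and compute and a shell command to move; the robot and the scene stay as the last step left them, time stands still between calls to the robot, and variables do not carry over. Pictures are saved under pics/ and viewed, at most 10 in all, crops included, and the job is handed in when it is done.

```bash
mkdir -p pics; ls; python3 - <<'E'
from workcell import *
import cv2,numpy as np
print(get_state(),tcp_to_grasp)
for n in("side","top"):
    im=camera(n); cv2.imwrite(f"pics/{n}0.png",im[:,:,::-1]); print(n,camera_params(n))
print(camera_params("wrist"))
E
```

```text
pics
{'t': 0.0, 'qpos': array([ 67.99850349,  39.53455583, -11.14637729,  89.74727299,
         9.01136617,  51.70884671, -12.32624439]), 'qvel': array([-0.00108929, -0.00245998, -0.0999052 , -0.00391402,  0.0195883 ,
        0.03322768,  0.02631052]), 'effort': array([-2.69114180e-04, -5.39606595e+01, -1.26650602e+00, -1.58540404e+01,
        9.11065290e-03,  9.49803652e-03, -8.70815420e-07]), 'tool_pos': array([ 0.25329228, -0.57063827,  0.23045861]), 'eef_rot': array([-1.79891332e+02,  5.84150872e-03,  2.39417172e+01]), 'wrist_force': array([-0.34709397, -0.02135815,  0.74420713]), 'moment': array([ 0.00558178,  0.0096269 , -0.01091168]), 'grip_force': 0.0, 'opening': 1.0030955237839643} 0.0187
side {'fx': 406.73754455236985, 'fy': 406.73754455236985, 'cx': 278.0893508181922, 'cy': 213.38605416641758, 'origin': array([0.16046983, 0.45974439, 0.76954872]), 'orientation': array([-135.54663375,    0.51855011, -135.51642105])}
top {'fx': 432.26117166260553, 'fy': 432.26117166260553, 'cx': 277.73815379373474, 'cy': 211.0484838030697, 'origin': array([0.42187224, 0.04516413, 0.9951704 ]), 'orientation': array([-1.68063081e+02, -3.52257323e-02, -9.09394573e+01])}
{'fx': 355.03299211708554, 'fy': 355.03299211708554, 'cx': 276.6684129159459, 'cy': 210.74791636846427, 'origin': array([ 0.31603372, -0.54309459,  0.37321031]), 'orientation': array([ 1.64297950e+02,  1.31578409e-01, -6.60223428e+01])}
```

View pics/side0.png

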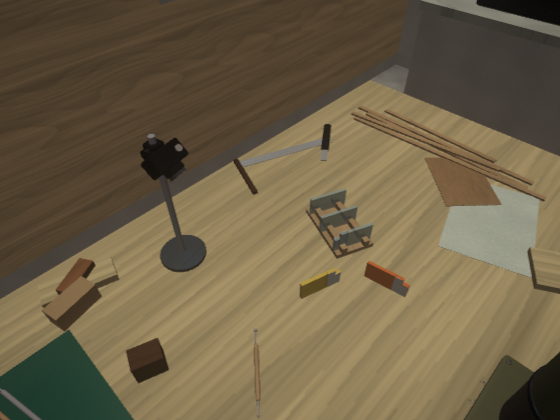

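View pics/top0.png

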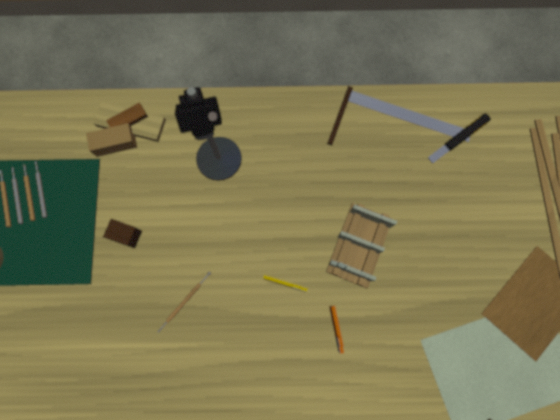

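The side view shows the rack with three grey plates at (340,220) and the camera on its stand at (165,155) to (183,252). There are yellow and orange decoys at (320,284) and (387,277), the tool at (257,370) and the block at (147,360). The top view has the rack at (362,245), the stand base at (219,158), the camera head at (198,113), the block at (123,233) and the tool at (185,300).

Candidates for the labelled plate are the three rack plates, at top-view pixels (373,215), (361,241) and (352,271). The crop should show which one is notched.

```bash
cat > h.py <<'E'
import numpy as np,cv2
from workcell import *
from scipy.spatial.transform import Rotation as R
def rot(e): return R.from_euler('xyz',e,degrees=True)
def ray(P,u,v):
    d=rot(P['orientation']).apply([(u-P['cx'])/P['fx'],(v-P['cy'])/P['fy'],1]); return np.array(P['origin']),d
def onz(P,u,v,z):
    o,d=ray(P,u,v); return o+d*(z-o[2])/d[2]
def proj(P,p):
    c=rot(P['orientation']).inv().apply(np.array(p)-P['origin']); return c[...,0]/c[...,2]*P['fx']+P['cx'],c[...,1]/c[...,2]*P['fy']+P['cy']
def tri(P1,a,P2,b):
    o1,d1=ray(P1,*a);o2,d2=ray(P2,*b)
    s=np.linalg.lstsq(np.c_[d1,-d2],o2-o1,rcond=None)[0]
    p,q=o1+s[0]*d1,o2+s[1]*d2
    return (p+q)/2,np.linalg.norm(p-q)
E
python3 - <<'E'
import cv2,numpy as np
s=cv2.imread('pics/side0.png');t=cv2.imread('pics/top0.png')
a=cv2.resize(s[182:262,298:378],(400,560) and (480,480),interpolation=cv2.INTER_CUBIC)
b=cv2.resize(t[198:293,320:400],(0,0),fx=5.05,fy=5.05,interpolation=cv2.INTER_CUBIC)[:480]
b=cv2.resize(t[198:298,320:400],(320*1,400))
a=cv2.resize(s[185:260,302:377],(400,400),interpolation=cv2.INTER_CUBIC);b=cv2.resize(t[198:298,320:420],(400,400),interpolation=cv2.INTER_CUBIC)
cv2.imwrite('pics/c1.png',np.clip(np.hstack([a,b])*1.6,0,255).astype('uint8'))
E
```

```text
(no output)
```

View pics/c1.png

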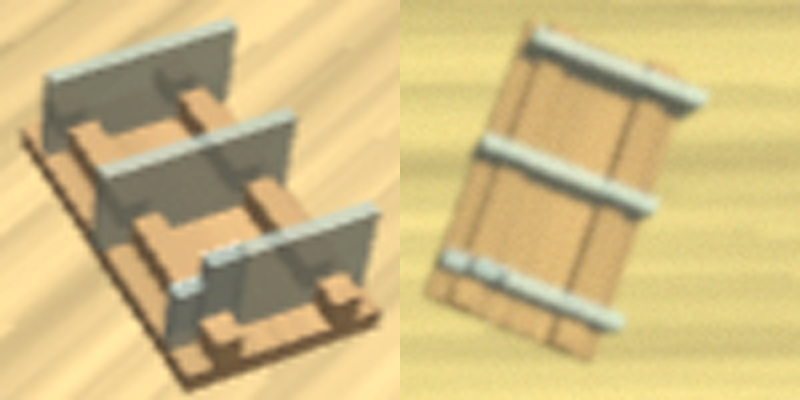

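The notched plate is the one nearest the robot. Its notch is in the side-view crop at (185,285), about (337,238) in the full image, and in the top view at about (333,263). That is its world +y end, so the label face looks towards +x and the plain end is at −y. Next I'll measure the plate and look at the bench camera.

```bash
python3 - <<'E'
from h import *
t=cv2.imread('pics/top0.png');s=cv2.imread('pics/side0.png');P=camera_params('top')
x0,y0=320,198
c=t[y0:y0+100,x0:x0+80].astype(int)
m=((c[...,0]>c[...,2]-5)&(c.sum(2)>300)).astype('uint8')
n,l,st,ce=cv2.connectedComponentsWithStats(m)
for i in range(1,n):
    if st[i,4]<40: continue
    yy,xx=np.nonzero(l==i); (cx,cy),(w,h),a=cv2.minAreaRect(np.c_[xx,yy].astype(np.float32))
    vx,vy,_,_=cv2.fitLine(np.c_[xx,yy].astype(np.float32),cv2.DIST_HUBER,0,.01,.01).ravel()
    L=(xx-cx)*vx+(yy-cy)*vy
    e=[onz(P,x0+cx+vx*k,y0+cy+vy*k,.062) for k in(L.min()-.4,L.max()+.4)]
    d=e[0]-e[1]
    print(st[i,4],(cx+x0,cy+y0),w,h,np.round(e,4).tolist(),np.linalg.norm(d),np.degrees(np.arctan2(-d[0],d[1])))
# stand base
c=t[130:190,185:255];g=c.astype(int)
m=((g[...,0]>g[...,2]-3)).astype('uint8')
n,l,st,ce=cv2.connectedComponentsWithStats(m);print(st,ce)
a=cv2.resize(s[125:200,130:200],(400,428),interpolation=cv2.INTER_CUBIC);b=cv2.resize(t[80:155,165:235],(400,428),interpolation=cv2.INTER_CUBIC)
cv2.imwrite('pics/c2.png',np.clip(np.hstack([a,b]).astype(float)*2.5,0,255).astype('uint8'))
E
```

```text
[[   0    0   70   60 2791]
 [   8    0   19    9  110]
 [  13    8   43   41 1298]
 [  29   18    1    1    1]] [[35.41418846 30.86671444]
 [17.88181818  3.18181818]
 [33.94684129 28.80046225]
 [29.         18.        ]]
```

View pics/c2.png

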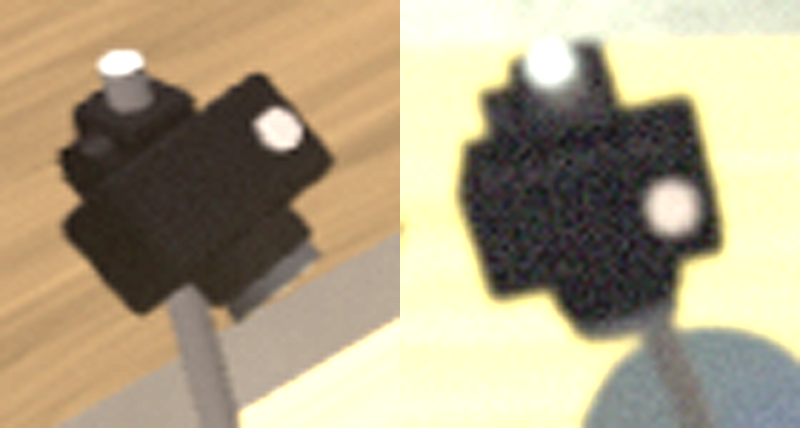

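The crop shows the camera body with its barrel pointing down and right in the top view, with the lens lip near full-image pixel (203,137). The body edges are tilted about −12°. The post joins it from the lower right. I'll work out the heading and lens centre and check them by projecting back into both views.

```bash
python3 - <<'E'
from h import *
t=cv2.imread('pics/top0.png');P=camera_params('top');Q=camera_params('side')
x0,y0=320,198
hsv=cv2.cvtColor(t[y0:y0+100,x0:x0+80],cv2.COLOR_BGR2HSV)
m=((hsv[...,1]<70)&(hsv[...,2]>105)).astype('uint8')
n,l,st,ce=cv2.connectedComponentsWithStats(m)
for i in range(1,n):
    if st[i,4]<30: continue
    yy,xx=np.nonzero(l==i);cx,cy=xx.mean(),yy.mean()
    vx,vy,_,_=cv2.fitLine(np.c_[xx,yy].astype(np.float32),cv2.DIST_HUBER,0,.01,.01).ravel()
    L=(xx-cx)*vx+(yy-cy)*vy
    e=[onz(P,x0+cx+vx*k,y0+cy+vy*k,.062) for k in(L.min()-.4,L.max()+.4)]
    d=e[0]-e[1]
    print(st[i,4],np.round((cx+x0,cy+y0),1),np.round(e,4).tolist(),'len',np.linalg.norm(d),'yaw',np.degrees(np.arctan2(-d[0],d[1])))
S=onz(P,219.5,158.5,.016);print('stand',S)
C=lambda X,Y:(165+(X-400)/5.714,80+Y/5.714)
for a,b in(((490,295),(720,248)),((463,150),(690,97))):
    d=onz(P,*C(*b),.3)-onz(P,*C(*a),.3);print('len',np.linalg.norm(d),'yaw',np.degrees(np.arctan2(d[0],-d[1])))
print('tri white',tri(P,C(672,205),Q,(130+278/5.714,125+130/5.714)),'knob',tri(P,C(548,60),Q,(130+120/5.714,125+62/5.714)))
for a in(9,13,17):
    r=np.radians(a);d=np.array([-np.cos(r),-np.sin(r),0]);Lc=S*[1,1,0]+.05*d+[0,0,.27]
    print(a,Lc,proj(P,Lc),proj(Q,Lc))
for z in(.016,.2,.342): print(z,proj(P,S*[1,1,0]+[0,0,z]),proj(Q,S*[1,1,0]+[0,0,z]))
E
```

```text
190 [375.3 214.2] [[0.6293, -0.125, 0.062], [0.589, -0.219, 0.062]] len 0.1022912079442064 yaw -23.205236535655438
195 [362.1 240.5] [[0.5711, -0.0933, 0.062], [0.5306, -0.1881, 0.062]] len 0.10301513908260529 yaw -23.163167510979033
202 [353.6 269.5] [[0.5093, -0.0694, 0.062], [0.4688, -0.1655, 0.062]] len 0.1043339287559007 yaw -22.860530078432806
stand [0.75869438 0.17744068 0.016     ]
len 0.07004812217186511 yaw 11.457230804608361
len 0.07048163504671885 yaw 13.36520759714058
tri white (array([0.7321689 , 0.14972731, 0.31323164]), np.float64(0.0002549161681783077)) knob (array([0.76501021, 0.18176996, 0.34030946]), np.float64(0.0006723763857225541))
9 [0.70930996 0.16961896 0.27      ] (np.float64(204.83707947984738), np.float64(138.3626891061831)) (np.float64(181.2886498482232), np.float64(175.85400823795788))
13 [0.70997588 0.16619313 0.27      ] (np.float64(206.77176563957272), np.float64(137.97997294547537)) (np.float64(182.55362311503188), np.float64(174.8541088372491))
17 [0.71087914 0.1628221  0.27      ] (np.float64(208.67708320387283), np.float64(137.4720149894303)) (np.float64(183.71412817968638), np.float64(173.81714023998967))
0.016 (np.float64(219.50000000000003), np.float64(158.49999999999997)) (np.float64(185.31239310397677), np.float64(249.37222169480188))
0.2 (np.float64(207.18128206691088), np.float64(127.91256747477003)) (np.float64(170.04785312590124), np.float64(192.7831503864512))
0.342 (np.float64(193.3927012231244), np.float64(93.67545867263401)) (np.float64(154.56964141289376), np.float64(135.4019500613067))
```

The measurements agree with the given sizes:
- **Plate lengths:** 102–104 mm against 100 mm.
- **Plate pitch:** 66 mm, as given.
- **Body width:** 70 mm against 74 mm.
- **Post top:** about 0.340 m against 0.342 m.

The lens is at about (0.713, 0.170, 0.27), with a heading of 12.5°. Next is a helper that turns target poses into rows.

```bash
cat >> h.py <<'E'
def rows(pos,Rt,st=None):
    s=st or get_state(); Rc=rot(s['eef_rot'])
    d=Rc.inv().apply(np.array(pos)-s['tool_pos'])/.25; w=(Rc.inv()*Rt).as_rotvec(degrees=True)/90
    print('shift',np.round(d,3),'turn',np.round(w,3),'t',s['t'],'tcp',np.round(s['tool_pos'],4)); return d,w
def toolR(z,x):
    z=np.array(z)/np.linalg.norm(z);x=np.array(x)-z*np.dot(x,z);x/=np.linalg.norm(x)
    return R.from_matrix(np.c_[x,np.cross(z,x),z])
YP=np.array([np.sin(np.radians(23)),np.cos(np.radians(23)),0]); XP=np.array([YP[1],-YP[0],0])
PC=np.array([.4895,-.117,0]); RG=toolR([0,0,-1],YP)
def grasp(y,z): return PC+YP*y+[0,0,z]
E
python3 - <<'E'
from h import *
rows(grasp(-22,0)*0+grasp(-.022,.17),RG)
E
```

```text
shift [ 1.536 -1.215  0.244] turn [-0.001 -0.    -0.478] t 0.1 tcp [ 0.2533 -0.5707  0.2306]
```

```bash
python3 -m creep '0.2 -0.15 0.03 0 0 -0.06;0.4 -0.3 0.06 0 0 -0.12;0.6 -0.45 0.09 0 0 -0.18;0.77 -0.61 0.12 0 0 -0.24;0.77 -0.61 0.12 0 0 -0.24;0.77 -0.61 0.12 0 0 -0.24' 0 40
python3 -c "
from h import *
rows(grasp(-.022,.17),RG)"
```

```text
t: 0.85
tool_pos: [0.3673, -0.3543, 0.2012]
eef_rot: [-180.0, 0.0, 45.5]
wrist_force: [-0.1, -0.8, -0.1]
opening: 0.502
grip_force: 0.0
shift [ 0.938 -0.284  0.124] turn [-0.     0.001 -0.239] t 0.85 tcp [ 0.3673 -0.3543  0.2012]
```

```bash
python3 -m creep '0.22 -0.07 0.03 0 0 -0.06;0.44 -0.14 0.06 0 0 -0.12;0.66 -0.21 0.09 0 0 -0.18;0.85 -0.26 0.12 0 0 -0.24;0.938 -0.284 0.124 0 0 -0.239;0.938 -0.284 0.124 0 0 -0.239;0.938 -0.284 0.124 0 0 -0.239;0.938 -0.284 0.124 0 0 -0.239'
python3 -c "
from h import *
rows(grasp(-.022,.17),RG)
P=camera_params('wrist');im=camera('wrist');cv2.imwrite('pics/w1.png',im[:,:,::-1])
import json;print(P)
for p in (PC+[0,0,.062]-YP*.05,PC+[0,0,.062]+YP*.035,PC+[0,0,.062]): print(proj(P,p))
print(get_state()['qpos'])"
```

```text
t: 1.85
tool_pos: [0.4804, -0.1389, 0.1703]
eef_rot: [-180.0, 0.1, 66.8]
wrist_force: [-0.8, 0.3, 1.0]
opening: 0.498
grip_force: 0.0
shift [ 0.007 -0.001  0.001] turn [-0.     0.001 -0.002] t 1.85 tcp [ 0.4804 -0.1389  0.1703]
{'fx': 355.03299211708554, 'fy': 355.03299211708554, 'cx': 276.6684129159459, 'cy': 210.74791636846427, 'origin': array([ 0.50758923, -0.07584458,  0.31288268]), 'orientation': array([ 1.64267180e+02,  6.79237551e-02, -2.31290417e+01])}
(np.float64(276.5896985455886), np.float64(241.79408410466405))
(np.float64(276.30392683401817), np.float64(125.76779051059339))
(np.float64(276.4278863869733), np.float64(176.0966610832747))
[ 21.42729836  36.30235498 -16.99456535 114.36010952  19.16577338
  32.01353922 -31.95963077]
```

View pics/w1.png

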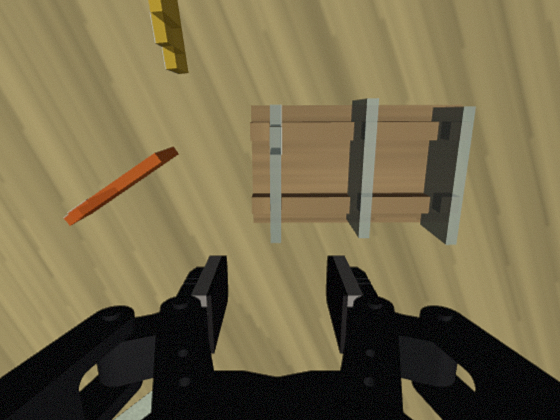

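The wrist view agrees with the model. The plate's top edge runs down column 276, its plain end is at row 242 (predicted 241.8), and the notch and frosted band lie at rows 125–152 at the far end. The fingers straddle column 276, so I'll descend.

```bash
python3 -m creep '0.004 0 0.1 0 0 0;0.007 0 0.2 0 0 0;0.007 0 0.3 0 0 0;0.007 0 0.4 0 0 0;0.007 0 0.48 0 0 0;0.007 0 0.54 0 0 0;0.007 0 0.54 0 0 0;0.007 0 0.54 0 0 0'
python3 -m creep '0 0 0 0 0 0;0 0 0 0 0 0;0 0 0 0 0 0;0 0 0 0 0 0;0 0 0 0 0 0;0 0 0 0 0 0;0 0 0 0 0 0;0 0 0 0 0 0' 1 40
```

```text
t: 2.9
tool_pos: [0.4823, -0.1354, 0.0358]
eef_rot: [179.9, -0.0, 67.0]
wrist_force: [0.2, -0.1, 0.3]
opening: 0.499
grip_force: 0.0
t: 3.9
tool_pos: [0.4821, -0.1352, 0.0358]
eef_rot: [180.0, 0.0, 67.0]
wrist_force: [-0.6, -0.2, 5.5]
opening: 0.084
grip_force: 42.2
```

```bash
python3 -m creep '0 0 -0.04 0 0 0;0 0 -0.1 0 0 0;0 0 -0.2 0 0 0;0 0 -0.32 0 0 0;0 0 -0.44 0 0 0;0 0 -0.56 0 0 0;0 0 -0.64 0 0 0;0 0 -0.64 0 0 0'
python3 - <<'E'
from h import *
s=get_state();P=camera_params('wrist');im=camera('wrist');cv2.imwrite('pics/w2.png',im[:,:,::-1])
# tool in plate frame at grasp: origin y=-.0196,z=.0358-.037 ; tool x=YP, y=XP, z=-ZP
a=np.radians(12.5);d=np.array([-np.cos(a),-np.sin(a),0]);u=np.array([0,0,1])
lens=np.array([.713,.170,.27]);cx=(d-u)/2**.5;cz=(d+u)/2**.5
xp,zp=-cx,cz;yp=np.cross(zp,xp)
lab=lens+.15*cx
org=lab-.004*xp-.03*yp
tcp=org-.0196*yp-.0012*zp
Rt=toolR(-zp,yp);print('label',lab,'plate',org,'tcp',tcp,s['qpos'])
rows(tcp,Rt)
E
```

```text
t: 4.9
tool_pos: [0.4828, -0.1353, 0.1972]
eef_rot: [179.8, -0.0, 67.0]
wrist_force: [-1.0, 0.3, -0.3]
opening: 0.087
grip_force: 41.4
label [0.60944817 0.14704311 0.16393398] plate [0.61317998 0.11714205 0.16110556] tcp [0.61825061 0.0981903  0.16025703] [ 22.50540849  33.94723956 -19.1177503  112.82072572  18.2364
  35.87865601 -31.41475217]
shift [1.072 0.137 0.144] turn [-0.483  0.155 -0.373] t 4.95 tcp [ 0.4821 -0.1353  0.1961]
```

View pics/w2.png

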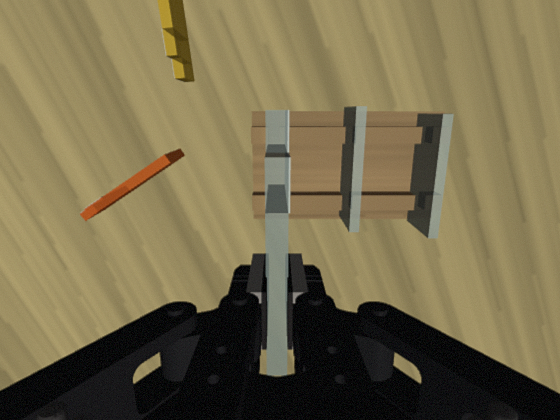

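The plate is gripped and clear of the rack. The frosted band is at rows 110–185, well ahead of the pads, and the frosted face is on the right, the +x side. Now I'll carry it to the camera in two stages.

```bash
python3 -m creep '0.05 0 0 -0.02 0.01 -0.02;0.13 0.02 0.02 -0.06 0.02 -0.045;0.22 0.03 0.03 -0.1 0.03 -0.08;0.31 0.04 0.04 -0.14 0.045 -0.11;0.4 0.05 0.05 -0.18 0.06 -0.14;0.48 0.06 0.06 -0.22 0.07 -0.17;0.54 0.07 0.07 -0.24 0.08 -0.19;0.54 0.07 0.07 -0.24 0.08 -0.19'
cat >> h.py <<'E'
def goal(off=.0):
    a=np.radians(12.5);d=np.array([-np.cos(a),-np.sin(a),0]);u=np.array([0,0,1])
    lens=np.array([.713,.170,.27]);cx=(d-u)/2**.5;zp=(d+u)/2**.5
    xp=-cx;yp=np.cross(zp,xp)
    org=lens+.15*cx-.004*xp-.03*yp
    return org-.0196*yp-.0012*zp,toolR(-zp,yp)
E
python3 -c "
from h import *
print(get_state()['qpos'])
rows(*goal())"
```

```text
t: 5.95
tool_pos: [0.5307, -0.0341, 0.1717]
eef_rot: [162.1, -2.2, 83.3]
wrist_force: [-0.4, 0.6, -0.4]
opening: 0.086
grip_force: 41.3
[  9.10792284  34.28196041 -16.42440146 126.5752062   78.85319464
  10.26159011 -87.2146571 ]
shift [0.564 0.252 0.152] turn [-0.294  0.091 -0.196] t 5.95 tcp [ 0.5307 -0.0341  0.1717]
```

Joint 6 is coming close to its lower limit as the tool tilts, so I'll take the rest in small steps and watch the joints.

```bash
python3 -m creep '0.07 0.03 0.02 -0.03 0.01 -0.02;0.14 0.06 0.04 -0.07 0.02 -0.05;0.21 0.09 0.06 -0.11 0.035 -0.07;0.28 0.12 0.08 -0.15 0.045 -0.1;0.28 0.12 0.08 -0.15 0.045 -0.1;0.28 0.12 0.08 -0.15 0.045 -0.1'
python3 -c "
from h import *
print(get_state()['qpos'])
rows(*goal())"
```

```text
t: 6.7
tool_pos: [0.5741, 0.0303, 0.1654]
eef_rot: [148.2, -2.1, 93.0]
wrist_force: [-0.0, -0.7, -0.6]
opening: 0.083
grip_force: 41.4
[  16.37846106   42.2142815   -39.60435816  132.47800706  128.67602629
   33.98251247 -130.99300896]
shift [0.261 0.146 0.126] turn [-0.145  0.047 -0.097] t 6.7 tcp [0.5741 0.0303 0.1654]
```

```bash
python3 -m creep '0.07 0.04 0.03 -0.04 0.01 -0.025;0.13 0.07 0.06 -0.07 0.025 -0.05;0.2 0.11 0.09 -0.11 0.035 -0.075;0.261 0.146 0.126 -0.145 0.047 -0.097;0.261 0.146 0.126 -0.145 0.047 -0.097;0.261 0.146 0.126 -0.145 0.047 -0.097'
python3 -c "
from h import *
print(get_state()['qpos'])
rows(*goal())
for n in('side','top'): cv2.imwrite('pics/%s1.png'%n,camera(n)[:,:,::-1])
a=cv2.imread('pics/side1.png')[100:310,100:380];b=cv2.imread('pics/top1.png')[60:270,140:420]
cv2.imwrite('pics/c3.png',np.clip(cv2.resize(np.hstack([a,b]),(800,300),interpolation=cv2.INTER_CUBIC)*1.6,0,255).astype('uint8'))
P,Q=camera_params('top'),camera_params('side')
t,r=goal();s=get_state();r=rot(s['eef_rot']);t=s['tool_pos']
for y,z in((.05,.011),(-.05,.025),(.05,-.025),(.035,.025),(.03,0)):
    p=t+r.apply([y+.0196,.004,-(z+.0012)]);print((y,z),np.round(p,3),np.round(proj(Q,p),1),np.round(proj(P,p),1))
"
```

```text
t: 7.45
tool_pos: [0.6185, 0.098, 0.1611]
eef_rot: [134.9, 0.1, 102.4]
wrist_force: [-0.2, -0.3, -0.1]
opening: 0.081
grip_force: 41.4
[  13.43171331   51.6903938   -45.76580909  135.38569684  145.33668584
   54.86025686 -136.28564587]
shift [ 0.001 -0.003  0.002] turn [0.001 0.001 0.   ] t 7.45 tcp [0.6185 0.098  0.1611]
(0.05, 0.011) [0.598 0.165 0.173] [226.4 238.9] [214.4 210.9]
(-0.05, 0.025) [0.61  0.065 0.183] [259.2 206.3] [265.5 202.9]
(0.05, -0.025) [0.623 0.17  0.147] [217.5 242.2] [213.7 201.4]
(0.035, 0.025) [0.592 0.148 0.183] [234.7 232.6] [222.4 213. ]
(0.03, 0) [0.61  0.147 0.165] [229.8 233.4] [224.1 205.6]
```

View pics/c3.png

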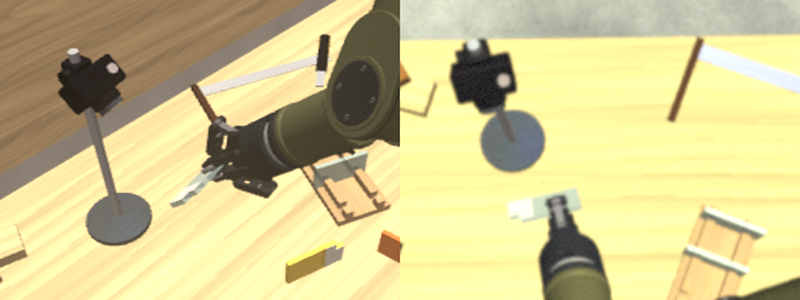

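The arm reached the goal. In the top view the frosted end is at about (226,206), against (224,206) predicted for the label. The face is up, the end lies in front of the lens axis, and the stand and both blanks are undisturbed. I'll let it settle and hand it in.

```bash
python3 -m creep '0 0 0 0 0 0;0 0 0 0 0 0;0 0 0 0 0 0;0 0 0 0 0 0;0 0 0 0 0 0;0 0 0 0 0 0;0 0 0 0 0 0;0 0 0 0 0 0' - 40
python3 -c "
from h import *
print(abs(get_state()['qvel']).max()); print(finish_job())"
```

```text
t: 8.55
tool_pos: [0.6186, 0.0992, 0.161]
eef_rot: [134.8, -0.0, 102.5]
wrist_force: [-0.8, 0.3, -0.9]
opening: 0.081
grip_force: 41.4
0.13276774774080544
the job is handed in; nothing more can be done
None
```

I handed the job in at about 8.6 s: the gripper holds the notched plate by its plain end, label face up and square to the lens, with the frosted end about 15 cm in front by my measurements. The job gave no verdict back.

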